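# Take a slotted hexagon blank from a sloped bin and set it slot-up against the stop

## Robot

A 6-joint arm with a two-finger parallel gripper is mounted at the origin on a cart in front of the work surface, level with it; the furniture and walls round the work are solid. World frame = base frame: x ahead of the robot, y to its left, z up, the work surface at z = 0. Lengths are in m, angles in rad, forces in N, time in s.
With the tool pointing down it reaches from about 0.35 to 0.725 m from the base axis. Payload 4.3 kg.
Tool frame: the origin (TCP) lies between the finger pads; the fingertips stand env.tcp_to_tips ahead of it and the grasp point (between the pads) lies 6 mm ahead of it (env.tcp_to_tips is the distance from the TCP to the fingertips, in m); z points along the fingers, y is the line along which they close (so a half turn about z gives the same grasp; the last joint's range is limited). The gripper opens to 85 mm and grips with 20 to 120 N. Pads are 22 mm wide; open, the fingers measure 114 mm over their backs; the gripper's body (76 mm by 85 mm) begins 54 mm behind the grasp point. The pads swing forward as they close: fully open they stand 13 mm farther back than shut.
Start: joints at [1.068, 0.377, 0.081, 1.274, 0, 1.46], TCP at [0.22, 0.531, 0.256] pointing down, gripper open.
Joint ranges: [-2.72, 2.72], [-0.84, 1.66], [-1.02, 1.22], [-1.77, 2.12], [-1.37, 1.28], [-3.14, 3.14]. Speed limits (rad/s): [2.57, 2.57, 3.14, 3.14, 3.14, 3.14].

## Interface

Orientations are given as a 3x3 rotation matrix whose columns are the frame's x, y, z axes.
In Python, from workcell import env gives the robot as it stands. The module is installed in compiled form; this text tells all that it offers.
- The arm moves only by the tool apply_moves, never from a script. Its argument "targets" is a list of rows, each a list of 5 numbers: the shift along the tool's x, y, z as a fraction of full scale, then the turn about the tool's z as a fraction of full scale, then the opening in per cent of the stroke, from 0 (shut) to 100 (fully open). A call has exactly 8 rows; each row shifts and turns the commanded pose from where the row before left it, along the tool's axes as they then stand; what a row does not reach is not made up. Full scale, the value 1, is 30 mm for a shift and 0.1 rad for a turn. A row lasts 1/8 s, in which the tool goes at most 62.5 mm and 10.7 degrees, less where a joint would pass 70% of its speed; a pose out of reach is approached as far as the arm can. A call with a number of a shift or a turn outside -1 to 1 is refused whole. A call with a gripper value outside its range is refused whole. The fingers move at their own pace and stop on an object; "grip_force" is the grip in N (left out, the last holds). Time passes only in rows, so rows that do not move let the fingers close, or fill a call up. It gives the time, the measured TCP pose, the force, the opening and the grip force at its end, in the units of the state.
- env.read_state(): the state, without advancing time (a new reading comes with each control period).
- env.snapshot(name): name is "side" or "top" or "wrist"; returns the picture (384x512x3 uint8, red, green, blue); there is no depth.
- env.camera_params(name): a dict with "K" (3x3 intrinsics, pixels), "position" and "orientation" of the camera in the world; the wrist camera has in their place "T_tool_cam" (4x4, takes a point from camera to tool coordinates, whose origin is the TCP and whose axes are the flange's). Camera axes: x right, y up, looking along -z (the intrinsics and any distortion apply to the point x, -y, -z); pixel columns grow to the right and rows downward; lengths in m; the calibration is good to about 2 mm. A picture is of the moment at which its call begins: read the wrist's pose just before it. camera_params takes no time and is no camera call.
- env.close_job(): hands the job in; it is judged then, once.
The state is a dict: "t": time; "q": joint angles; "dq": joint speeds; "joint_torque": joint torques, N m; "tcp_pos": TCP position; "eef_rot": TCP orientation; "ft_force": force on the tool from outside, world axes, zero at the start; "wrist_torque": the same for the moment, N m; "width": finger opening in m; "grip_force": force on a finger pad.
Only numpy, scipy, OpenCV 4.12 (cv2) and the standard library are available. Lean on these libraries where they do the work, as an engineer would, in place of code of your own. Each camera call takes 0.05 s, during which the arm holds its last target. There are 200 camera calls.

## Task

Take the hexagonal blank from the left-hand bay of the sloped bin (left as the robot sees it) and lay it lengthwise on the setting plate, along its middle line. Turn it, flat by flat, until its slotted flat is on top, and leave it lying there with its end square against the end stop; leave the other blank in its bay and the things around where they are.

Things in the scene. Friction and masses are not known exactly. Their poses are not given: they have to be found in the camera images.
- blank_a: hexagonal aluminium bar, 46 mm across flats (53 over corners), 100 mm long, about 0.35 kg; a slot 10 mm wide, 4 deep runs along one flat. Origin: its centre; x along the bar, z out of the slotted flat. Starts flat-down in a bay, along its slope, slot two flats from the top, left or right. A level grip meets corners and twists; leaning 30 deg about the bar grips flats.
- blank_b: hexagonal aluminium bar, 46 mm across flats (53 over corners), 100 mm long, about 0.35 kg; a slot 10 mm wide, 4 deep runs along one flat. Origin: its centre; x along the bar, z out of the slotted flat. Starts flat-down in a bay, along its slope, slot two flats from the top, left or right. Looks the same as blank_a; which bay holds which varies.
- bin: fixed grey sheet-metal bin, 2 bays. Origin: on the bench under its middle; x away from the robot (up the slope), y left, z up. Floor 140 x 228 mm, rising 15 deg towards +x, 32 mm above the bench at the origin. Bays 108 mm wide, centred at y = +56 mm (left-hand) and -56 mm (right-hand). Side walls and divider 4 mm thick, 12 mm above the floor; front lip 12 mm, back wall 28 mm.
- plate: fixed dark steel setting plate, 150 (x) by 84 (y) by 10 mm, lying across in front of the robot. Origin: on the bench under its middle; x along its middle line, pointing left to the end stop, y roughly towards the robot, z up. The rigid steel end stop stands across its left end: 72 mm wide, 10 thick, 28 high above the plate. The blank is to lie along x, either end at the stop.
- stop_face (a point): point on the plate's top (10 mm above the bench), on its middle line, at the foot of the end stop's near face; axes as the plate's (+x into the stop). A blank that touches the stop has its origin 50 mm before this point and 23 mm above it.
- masking_tape: bystander, loose on the bench, to be left where it is: white roll of tape, 80 mm across, 24 high, lying flat; origin at the centre of its underside
- feeler_gauge: bystander, loose on the bench, to be left where it is: flat steel feeler gauge, 109 x 49 x 10 mm; origin at the centre of its underside
- spanner_17: bystander, loose on the bench, to be left where it is: steel spanner, 206 x 109 x 8 mm; origin at the centre of its underside
- vee_block: bystander, loose on the bench, to be left where it is: grey steel vee block, 57 x 56 x 34 mm; origin at the centre of its underside
- brass_brush: bystander, loose on the bench, to be left where it is: wooden wire brush, 133 x 74 x 35 mm; origin at the centre of its underside
- ball_bearing: bystander, loose on the bench, to be left where it is: steel ball bearing, 84 mm across, 16 high; origin at the centre of its underside
- screwdriver_1: bystander, loose on the bench, to be left where it is: screwdriver with an orange handle, 207 mm long; origin at the centre of its underside

How it is judged:
At the end, for the whole second after the job is handed in: The left-hand bay's blank rests flat on the plate (centre 19-27 mm above it), slotted flat up (0.12 rad), along the middle line (0.07 rad, 15 mm), its end within 2.5 mm of the stop face; the other blank is still in the right-hand bay, within 20 mm of its start (((x of blank_a in the frame of stop_face between -0.0525 and -0.047 m and y of blank_a in the frame of stop_face between -0.015 and 0.015 m and z of blank_a in the frame of stop_face between 0.019 and 0.027 m and angle between blank_a's own z axis and vertical below 0.12 rad and angle between the x axis of blank_a and the x axis of plate, either way round below 0.07 rad and linear speed of blank_a below 0.02 m/s and angular speed of blank_a below 0.2 rad/s and y of blank_b in the frame of bin below -0.03 m and distance of blank_b from where it was at the start of the episode below 0.02 m) or (x of blank_b in the frame of stop_face between -0.0525 and -0.047 m and y of blank_b in the frame of stop_face between -0.015 and 0.015 m and z of blank_b in the frame of stop_face between 0.019 and 0.027 m and angle between blank_b's own z axis and vertical below 0.12 rad and angle between the x axis of blank_b and the x axis of plate, either way round below 0.07 rad and linear speed of blank_b below 0.02 m/s and angular speed of blank_b below 0.2 rad/s and y of blank_a in the frame of bin below -0.03 m and distance of blank_a from where it was at the start of the episode below 0.02 m))); the robot touches nothing.
It fails at once if a bystander on the bench is shoved more than 30 mm (distance of any of masking_tape, feeler_gauge, spanner_17, vee_block, brass_brush, ball_bearing, screwdriver_1 from where it was at the start of the episode above 0.03 m).
It also fails if it takes over 54 s, if anything falls off the work surface, if the arm or the gripper's body presses on something with over 40 N, if the wrist force passes 120 N, or if a joint passes its speed limit or range.

## Working session

There is one attempt and no reset: what is moved stays moved. The work goes in short steps, Python scripts to look and compute and a tool call to move; the robot and the scene stay as the last step left them, time stands still between calls to the robot, and variables do not carry over. Pictures are saved under pics/ and viewed, at most 10 in all, crops included, and the job is handed in when it is done.

Besides the shell and the picture viewer there is one more tool, called as name(argument=value, ...), one argument or row to a line, values as JSON. apply_moves: Moves the arm, as the interface text tells. Shift numbers are shares of 30 mm and turn numbers shares of 0.1 rad, none past 1 either way. Its arguments: {"type":"object","properties":{"targets":{"type":"array"},"grip_force":{"type":"number"}},"required":["targets"]}

```bash
mkdir -p pics && cat > h.py <<'E'
import numpy as np, cv2
from workcell import env
def shot(n,f=None,crop=None,s=1):
    im=env.snapshot(n)[:,:,::-1].copy()
    if f:
        c=im if crop is None else im[crop[1]:crop[3],crop[0]:crop[2]]
        cv2.imwrite('pics/'+f,cv2.resize(c,None,fx=s,fy=s,interpolation=cv2.INTER_CUBIC))
    return im
def cam(n,st=None):
    p=env.camera_params(n)
    if n=='wrist':
        st=st or env.read_state();T=np.eye(4);T[:3,:3]=st['eef_rot'];T[:3,3]=st['tcp_pos']
        M=T@np.array(p['T_tool_cam']);return np.array(p['K']),M[:3,3],M[:3,:3]
    return np.array(p['K']),np.array(p['position']),np.array(p['orientation'])
def at(n,uv,z,st=None):
    K,c,R=cam(n,st);out=[]
    for u,v in uv:
        d=np.linalg.solve(K,[u,v,1.]);d=R@(d*[1,-1,-1]);out.append(c+d*(z-c[2])/d[2])
    return np.array(out)
def pix(n,P,st=None):
    K,c,R=cam(n,st);q=((np.atleast_2d(P)-c)@R)*[1,-1,-1];q=q@K.T;return q[:,:2]/q[:,2:]
E
python3 - <<'E'
from h import *
np.set_printoptions(precision=3,suppress=True)
s=env.read_state();print(s,env.tcp_to_tips)
for n in('side','top','wrist'):print(env.camera_params(n))
a=shot('top','top0.png',None,1.5);b=shot('side','side0.png',None,1.5)
E
```

```text
{'t': 0.0, 'q': array([1.068, 0.378, 0.08 , 1.274, 0.   , 1.46 ]), 'dq': array([ 0.   , -0.001, -0.   , -0.001, -0.001,  0.   ]), 'joint_torque': array([ -0.002, -46.361,  26.988,   0.021,  -0.   ,  -0.   ]), 'tcp_pos': array([0.22 , 0.531, 0.255]), 'eef_rot': array([[-0.924,  0.383, -0.001],
       [ 0.383,  0.924, -0.002],
       [ 0.   , -0.002, -1.   ]]), 'ft_force': array([-0.481,  0.67 , -0.032]), 'wrist_torque': array([-0.02 ,  0.035, -0.045]), 'grip_force': 0.0, 'width': 0.08558721953558862} 0.025
{'K': array([[491.936,   0.   , 256.331],
       [  0.   , 491.936, 192.677],
       [  0.   ,   0.   ,   1.   ]]), 'position': array([ 0.066, -1.278,  1.191]), 'orientation': array([[ 0.938,  0.239, -0.25 ],
       [-0.345,  0.643, -0.683],
       [-0.003,  0.728,  0.686]])}
{'K': array([[393.311,   0.   , 254.286],
       [  0.   , 393.311, 189.825],
       [  0.   ,   0.   ,   1.   ]]), 'position': array([ 0.404, -0.132,  1.443]), 'orientation': array([[-0.019,  0.999, -0.05 ],
       [-1.   , -0.02 , -0.02 ],
       [-0.021,  0.049,  0.999]])}
{'K': array([[285.681,   0.   , 253.73 ],
       [  0.   , 285.681, 193.839],
       [  0.   ,   0.   ,   1.   ]]), 'T_tool_cam': array([[-0.001,  0.952,  0.306,  0.078],
       [ 1.   ,  0.001,  0.   , -0.   ],
       [-0.   ,  0.306, -0.952, -0.117],
       [ 0.   ,  0.   ,  0.   ,  1.   ]])}
```

View pics/top0.png

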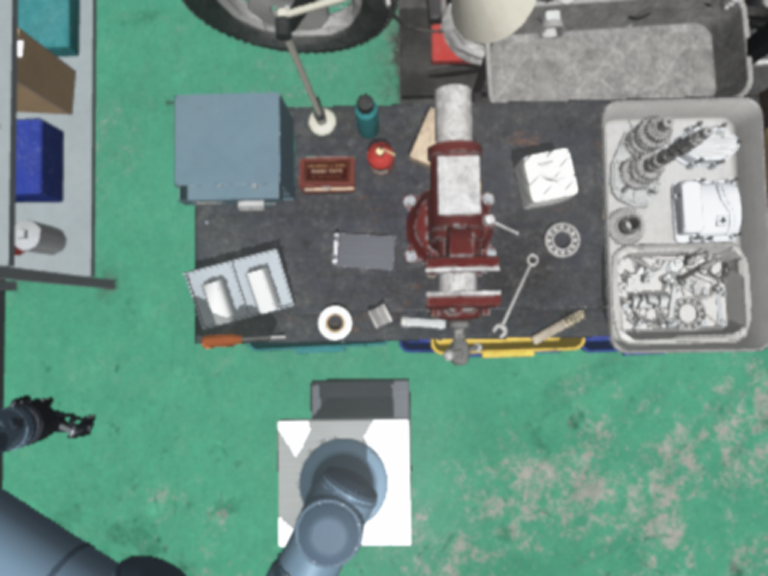

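View pics/side0.png

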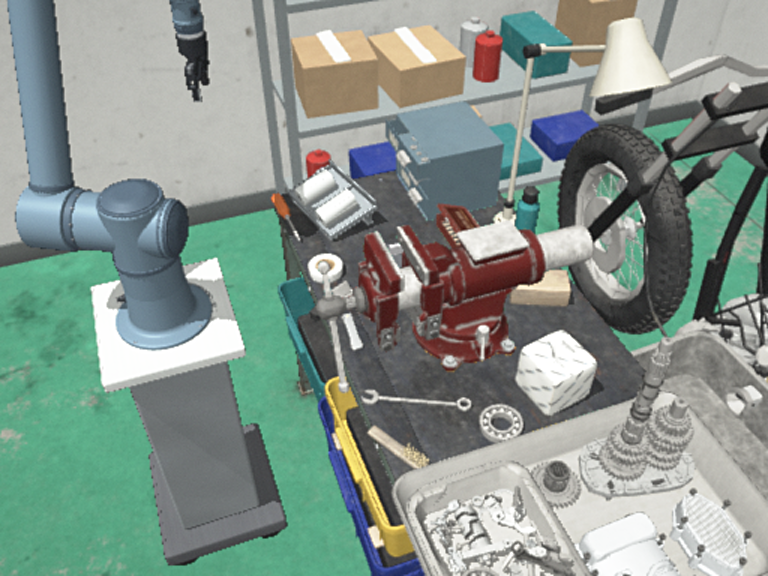

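Top view: bin centred about (240,287), its left blank (217,297); the plate runs (333–396, 252) with the stop at its left end; vise just right of the plate. I'll convert these and enlarge.

```bash
python3 - <<'E'
from h import *
np.set_printoptions(precision=3,suppress=True)
print('blankL,R',at('top',np.array([[217,297],[262,287]])/1.5,.06))
print('plate',at('top',np.array([[335,250],[396,253],[363,252]])/1.5,.01))
print('vise',at('top',np.array([[427,270],[427,312],[410,255],[405,220]])/1.5,.12))
print('tape',at('top',np.array([[334,322]])/1.5,.02))
im=shot('top');c=im[145:235,115:285]
cv2.imwrite('pics/top1.png',cv2.resize(c,None,fx=4.6,fy=4.6,interpolation=cv2.INTER_CUBIC))
E
```

```text
blankL,R [[0.452 0.284 0.06 ]
 [0.473 0.177 0.06 ]]
plate [[ 0.563  0.008  0.01 ]
 [ 0.552 -0.14   0.01 ]
 [ 0.556 -0.06   0.01 ]]
vise [[ 0.501 -0.209  0.12 ]
 [ 0.407 -0.206  0.12 ]
 [ 0.536 -0.171  0.12 ]
 [ 0.615 -0.162  0.12 ]]
tape [[0.387 0.012 0.02 ]]
```

View pics/top1.png

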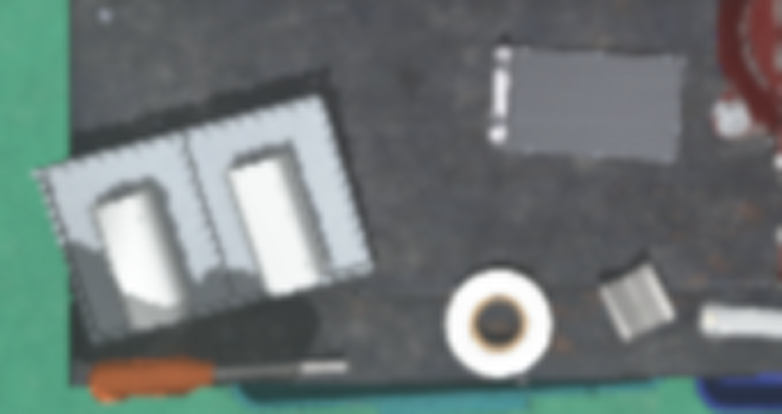

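```bash
cat >> h.py <<'E'
def yaw(R): return np.arctan2(R[1][1],R[0][1])   # direction of tool y in world
def plan(legs,p=None,a=None,n=None):
    """legs: (x,y,z,yaw_of_tool_y,open%,vmax mm/row). prints rows in tool units"""
    st=env.read_state();p=np.array(st['tcp_pos'] if p is None else p,float);a=yaw(st['eef_rot']) if a is None else a
    rows=[]
    for x,y,z,b,o,v in legs:
        g=np.array([x,y,z]);b=a if b is None else b
        k=max(1,int(np.ceil(max(np.linalg.norm(g-p)/(v/1000)-.02,abs(b-a)/.1-.02))))
        d=(g-p)/k;t=(b-a)/k
        for i in range(k):
            Y=np.array([np.cos(a),np.sin(a),0]);Z=np.array([0,0,-1.]);X=np.cross(Y,Z)
            r=[round(float(d@e)/.03,2) for e in (X,Y,Z)]+[round(-t/.1,2),o]
            rows.append(r);a+=t
        p=g
    for i in range(0,len(rows),8):print(rows[i:i+8])
    print(len(rows),'rows')
E
python3 - <<'E'
from h import *
plan([(.44,.28,.22,np.radians(104),100,26)])
E
```

```text
[[-0.77, -0.38, 0.09, np.float64(-0.49), 100], [-0.75, -0.42, 0.09, np.float64(-0.49), 100], [-0.73, -0.45, 0.09, np.float64(-0.49), 100], [-0.7, -0.49, 0.09, np.float64(-0.49), 100], [-0.68, -0.52, 0.09, np.float64(-0.49), 100], [-0.65, -0.55, 0.09, np.float64(-0.49), 100], [-0.63, -0.58, 0.09, np.float64(-0.49), 100], [-0.6, -0.61, 0.09, np.float64(-0.49), 100]]
[[-0.56, -0.64, 0.09, np.float64(-0.49), 100], [-0.53, -0.67, 0.09, np.float64(-0.49), 100], [-0.5, -0.69, 0.09, np.float64(-0.49), 100], [-0.46, -0.72, 0.09, np.float64(-0.49), 100], [-0.43, -0.74, 0.09, np.float64(-0.49), 100]]
13 rows
```

apply_moves(
  targets=[
    [-0.77,-0.38,0.09,-0.49,100],
    [-0.75,-0.42,0.09,-0.49,100],
    [-0.73,-0.45,0.09,-0.49,100],
    [-0.7,-0.49,0.09,-0.49,100],
    [-0.68,-0.52,0.09,-0.49,100],
    [-0.65,-0.55,0.09,-0.49,100],
    [-0.63,-0.58,0.09,-0.49,100],
    [-0.6,-0.61,0.09,-0.49,100],
  ],
)

```text
t: 1.15
tcp_pos: [0.3561, 0.3761, 0.2343]
eef_rot: [[-1.0, -0.001, -0.0], [-0.001, 1.0, -0.0], [0.0, -0.0, -1.0]]
ft_force: [0.5, 0.7, 0.2]
width: 0.0857
grip_force: 0.0
```

apply_moves(
  targets=[
    [-0.56,-0.64,0.09,-0.49,90],
    [-0.53,-0.67,0.09,-0.49,90],
    [-0.5,-0.69,0.09,-0.49,90],
    [-0.46,-0.72,0.09,-0.49,90],
    [-0.43,-0.74,0.09,-0.49,90],
    [0,0,0,0,90],
    [0,0,0,0,90],
    [0,0,0,0,90],
  ],
)

```text
t: 2.15
tcp_pos: [0.4396, 0.2812, 0.2213]
eef_rot: [[-0.97, -0.243, -0.0], [-0.243, 0.97, 0.0], [0.0, 0.0, -1.0]]
ft_force: [-1.2, 0.9, 0.3]
width: 0.0769
grip_force: 0.0
```

```bash
python3 - <<'E'
from h import *
np.set_printoptions(precision=3,suppress=True)
s=env.read_state();print(s['t'],s['tcp_pos'],np.degrees(yaw(s['eef_rot'])),s['q'],s['width'])
shot('wrist','w1.png',None,1.5)
E
```

```text
2.15 [0.44  0.281 0.221] 104.04291264482298 [ 0.447  0.282 -0.145  1.144  0.     0.202] 0.07689503331010783
```

View pics/w1.png

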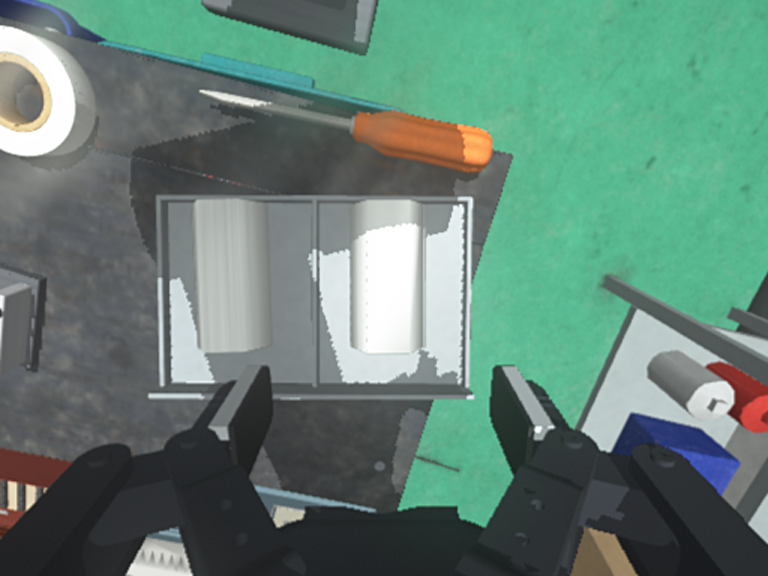

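Wrist view: the left-bay blank spans columns 350–424, rows 198–352 (its end against the front lip); lip corners (158,198),(470,198), back wall (150,397),(473,397); the bin is square with the tool.

```bash
python3 - <<'E'
from h import *
np.set_printoptions(precision=4,suppress=True)
f=at('wrist',np.array([[158,198],[470,198]])/1.5,.026);b=at('wrist',np.array([[150,397],[473,397]])/1.5,.077)
print(f,b)
print('axis yaw',np.degrees(np.arctan2(*(b.mean(0)-f.mean(0))[1::-1])),np.degrees(np.arctan2(*(f[1]-f[0])[1::-1])),np.degrees(np.arctan2(*(b[1]-b[0])[1::-1])))
print('bar sides',at('wrist',np.array([[350,275],[424,275]])/1.5,.049), 'mid',at('wrist',[[387/1.5,275/1.5]],.05))
print('ends', at('wrist',[[388/1.5,352/1.5]],.07),at('wrist',[[390/1.5,200/1.5]],.045))
K,c,R=cam('wrist');print(c)
E
```

```text
[[0.4319 0.1151 0.026 ]
 [0.378  0.3316 0.026 ]] [[0.5591 0.1456 0.077 ]
 [0.5049 0.3635 0.077 ]]
axis yaw 13.80144808995891 103.99692671950093 103.97275578450027
bar sides [[0.4478 0.261  0.049 ]
 [0.4353 0.3113 0.049 ]] mid [[0.4413 0.286  0.05  ]]
ends [[0.4891 0.2986 0.07  ]] [[0.3914 0.2755 0.045 ]]
[0.3637 0.2618 0.338 ]
```

```bash
python3 - <<'E'
from h import *
plan([(.4413,.2862,.1,None,80,30),(.4413,.2862,.061,None,80,13)])
E
```

```text
[[-0.02, 0.03, 0.81, np.float64(-0.0), 80], [-0.02, 0.03, 0.81, np.float64(-0.0), 80], [-0.02, 0.03, 0.81, np.float64(-0.0), 80], [-0.02, 0.03, 0.81, np.float64(-0.0), 80], [-0.02, 0.03, 0.81, np.float64(-0.0), 80], [0.0, 0.0, 0.43, np.float64(-0.0), 80], [0.0, 0.0, 0.43, np.float64(-0.0), 80], [0.0, 0.0, 0.43, np.float64(-0.0), 80]]
8 rows
```

apply_moves(
  targets=[
    [-0.02,0.03,0.81,0,80],
    [-0.02,0.03,0.81,0,80],
    [-0.02,0.03,0.81,0,80],
    [-0.02,0.03,0.81,0,80],
    [-0.02,0.03,0.81,0,80],
    [0,0,0.43,0,80],
    [0,0,0.43,0,80],
    [0,0,0.43,0,80],
  ],
  grip_force=30,
)

```text
t: 3.2
tcp_pos: [0.4424, 0.2861, 0.0609]
eef_rot: [[-0.97, -0.242, 0.001], [-0.242, 0.97, 0.001], [-0.001, 0.0, -1.0]]
ft_force: [0.3, 0.1, 0.1]
width: 0.0682
grip_force: 0.0
```

apply_moves(
  targets=[
    [0,0,0,0,50],
    [0,0,0,0,40],
    [0,0,0,0,40],
    [0,0,0,0,40],
    [0,0,0,0,40],
    [0,0,-0.3,0,40],
    [0,0,-0.3,0,40],
    [0,0,-0.6,0,40],
  ],
)

```text
t: 4.2
tcp_pos: [0.4416, 0.2856, 0.0975]
eef_rot: [[-0.97, -0.242, -0.001], [-0.242, 0.97, -0.0], [0.001, -0.0, -1.0]]
ft_force: [-1.2, 1.4, -3.5]
width: 0.0517
grip_force: 32.2
```

```bash
python3 - <<'E'
from h import *
plan([(.45,.25,.2,np.radians(82),40,28),(.5,-.04,.2,np.radians(-4.5),40,28)])
E
```

```text
[[0.0, -0.3, -0.85, np.float64(0.96), 40], [-0.03, -0.3, -0.85, np.float64(0.96), 40], [-0.05, -0.3, -0.85, np.float64(0.96), 40], [-0.08, -0.29, -0.85, np.float64(0.96), 40], [-0.19, -0.58, 0.0, np.float64(0.94), 40], [-0.24, -0.56, 0.0, np.float64(0.94), 40], [-0.29, -0.54, 0.0, np.float64(0.94), 40], [-0.34, -0.51, 0.0, np.float64(0.94), 40]]
[[-0.39, -0.47, 0.0, np.float64(0.94), 40], [-0.43, -0.43, 0.0, np.float64(0.94), 40], [-0.47, -0.39, 0.0, np.float64(0.94), 40], [-0.51, -0.35, 0.0, np.float64(0.94), 40], [-0.54, -0.3, 0.0, np.float64(0.94), 40], [-0.56, -0.25, 0.0, np.float64(0.94), 40], [-0.58, -0.19, 0.0, np.float64(0.94), 40], [-0.6, -0.14, 0.0, np.float64(0.94), 40]]
[[-0.61, -0.08, 0.0, np.float64(0.94), 40], [-0.61, -0.02, 0.0, np.float64(0.94), 40], [-0.61, 0.04, 0.0, np.float64(0.94), 40], [-0.61, 0.09, 0.0, np.float64(0.94), 40]]
20 rows
```

apply_moves(
  targets=[
    [0,-0.3,-0.85,0.96,40],
    [-0.03,-0.3,-0.85,0.96,40],
    [-0.05,-0.3,-0.85,0.96,40],
    [-0.08,-0.29,-0.85,0.96,40],
    [-0.19,-0.58,0,0.94,40],
    [-0.24,-0.56,0,0.94,40],
    [-0.29,-0.54,0,0.94,40],
    [-0.34,-0.51,0,0.94,40],
  ],
)

```text
t: 5.2
tcp_pos: [0.4629, 0.1777, 0.1999]
eef_rot: [[-0.868, 0.496, 0.001], [0.496, 0.868, 0.0], [-0.001, 0.001, -1.0]]
ft_force: [-1.1, -0.3, -3.4]
width: 0.0516
grip_force: 32.3
```

apply_moves(
  targets=[
    [-0.39,-0.47,0,0.94,40],
    [-0.43,-0.43,0,0.94,40],
    [-0.47,-0.39,0,0.94,40],
    [-0.51,-0.35,0,0.94,40],
    [-0.54,-0.3,0,0.94,40],
    [-0.56,-0.25,0,0.94,40],
    [-0.58,-0.19,0,0.94,40],
    [-0.6,-0.14,0,0.94,40],
  ],
)

```text
t: 6.2
tcp_pos: [0.4881, 0.0326, 0.1998]
eef_rot: [[-0.295, 0.955, 0.001], [0.955, 0.295, 0.0], [-0.0, 0.001, -1.0]]
ft_force: [1.1, -0.9, -3.0]
width: 0.0513
grip_force: 32.3
```

apply_moves(
  targets=[
    [-0.61,-0.08,0,0.94,40],
    [-0.61,-0.02,0,0.94,40],
    [-0.61,0.04,0,0.94,40],
    [-0.61,0.09,0,0.94,40],
    [0,0,0,0,40],
    [0,0,0,0,40],
    [0,0,0,0,40],
    [0,0,0,0,40],
  ],
)

```text
t: 7.2
tcp_pos: [0.5006, -0.0387, 0.199]
eef_rot: [[0.072, 0.997, -0.0], [0.997, -0.072, 0.0], [0.0, -0.0, -1.0]]
ft_force: [0.5, -0.0, -3.9]
width: 0.0515
grip_force: 32.3
```

```bash
python3 - <<'E'
from h import *
np.set_printoptions(precision=3,suppress=True)
s=env.read_state();print(s['t'],s['tcp_pos'],np.degrees(yaw(s['eef_rot'])),s['q'],s['width'])
shot('wrist','w2.png',None,1.5)
E
```

```text
7.2 [ 0.501 -0.039  0.199] -4.120066748302192 [-0.204  0.256 -0.24   1.075  0.     1.439] 0.05151296452623649
```

View pics/w2.png

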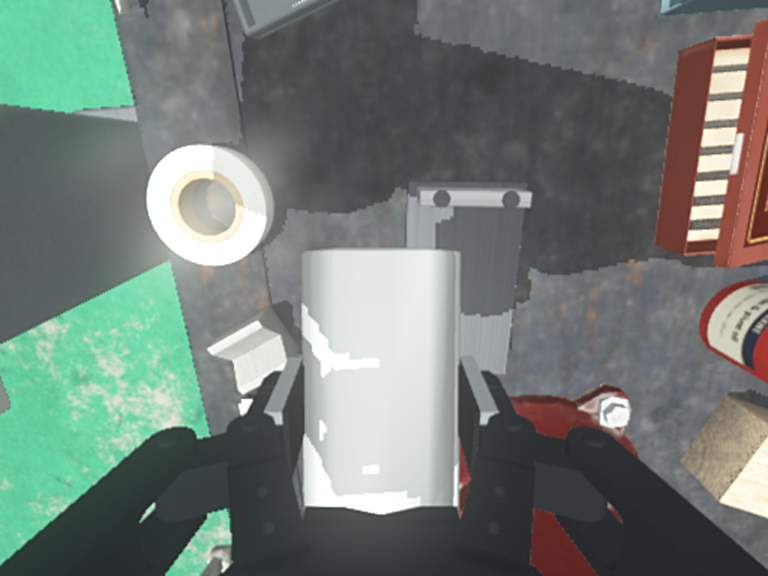

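```bash
python3 - <<'E'
from h import *
np.set_printoptions(precision=4,suppress=True)
print('stop top near edge',at('wrist',np.array([[420,207],[532,207]])/1.5,.038),'far',at('wrist',np.array([[418,187],[530,187]])/1.5,.038))
print('plate edges',at('wrist',np.array([[408,240],[523,250],[508,372]])/1.5,.01))
e=np.array([.501,-.089,.205]);u=pix('side',e)[0];print(u)
im=shot('side');x,y=u.astype(int)
c=im[y-25:y+25,x-33:x+33];c=cv2.normalize(c,None,0,255,cv2.NORM_MINMAX)
cv2.imwrite('pics/s2.png',cv2.resize(c,None,fx=12,fy=12,interpolation=cv2.INTER_CUBIC))
E
```

```text
stop top near edge [[ 0.5292  0.0045  0.038 ]
 [ 0.6008 -0.0007  0.038 ]] far [[0.5285 0.0171 0.038 ]
 [0.5991 0.012  0.038 ]]
plate edges [[ 0.5218 -0.0219  0.01  ]
 [ 0.6048 -0.0353  0.01  ]
 [ 0.5957 -0.1342  0.01  ]]
[256.396  145.9927]
```

View pics/s2.png

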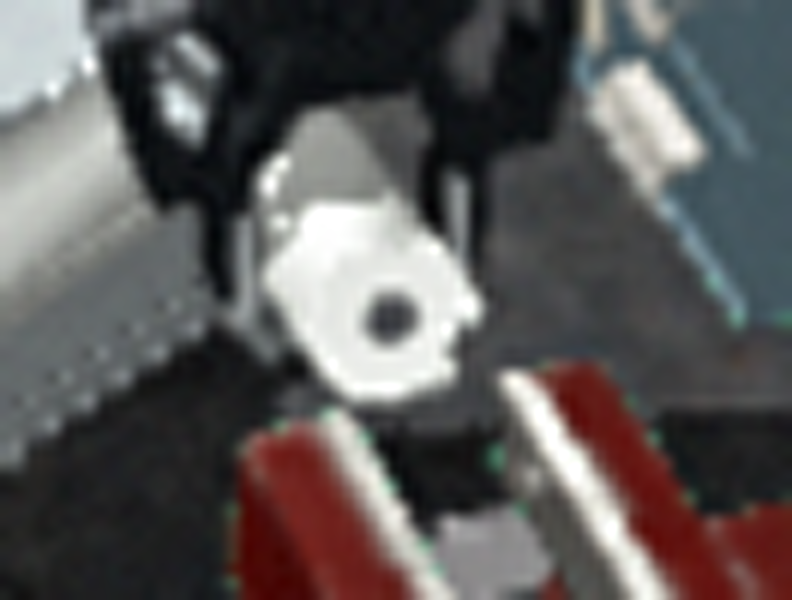

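Side view: the hexagon's end shows the slot notch at (455,340), i.e. lower flat on the far (+x) side. So the blank must roll twice towards the robot. Stop face ≈ (0.565, 0.002), plate axis aligned with the tool; I'll lay the blank 26 mm beyond the middle line.

```bash
python3 - <<'E'
from h import *
plan([(.5867,-.0577,.14,None,40,25),(.5867,-.0577,.065,None,40,25),(.5867,-.0577,.045,None,40,4)])
E
```

```text
[[-0.08, 0.58, 0.39, np.float64(-0.0), 40], [-0.08, 0.58, 0.39, np.float64(-0.0), 40], [-0.08, 0.58, 0.39, np.float64(-0.0), 40], [-0.08, 0.58, 0.39, np.float64(-0.0), 40], [-0.08, 0.58, 0.39, np.float64(-0.0), 40], [0.0, 0.0, 0.83, np.float64(-0.0), 40], [0.0, 0.0, 0.83, np.float64(-0.0), 40], [0.0, 0.0, 0.83, np.float64(-0.0), 40]]
[[0.0, 0.0, 0.13, np.float64(-0.0), 40], [0.0, 0.0, 0.13, np.float64(-0.0), 40], [0.0, 0.0, 0.13, np.float64(-0.0), 40], [0.0, 0.0, 0.13, np.float64(-0.0), 40], [0.0, 0.0, 0.13, np.float64(-0.0), 40]]
13 rows
```

apply_moves(
  targets=[
    [-0.08,0.58,0.39,0,40],
    [-0.08,0.58,0.39,0,40],
    [-0.08,0.58,0.39,0,40],
    [-0.08,0.58,0.39,0,40],
    [-0.08,0.58,0.39,0,40],
    [0,0,0.83,0,40],
    [0,0,0.83,0,40],
    [0,0,0.83,0,40],
  ],
  grip_force=20,
)

```text
t: 8.3
tcp_pos: [0.5867, -0.0574, 0.0649]
eef_rot: [[0.073, 0.997, -0.0], [0.997, -0.073, 0.0], [0.0, -0.0, -1.0]]
ft_force: [-0.3, -0.2, -5.4]
width: 0.0515
grip_force: 32.3
```

apply_moves(
  targets=[
    [0,0,0.13,0,40],
    [0,0,0.13,0,40],
    [0,0,0.13,0,40],
    [0,0,0.13,0,40],
    [0,0,0.13,0,40],
    [0,0,0,0,40],
    [0,0,0,0,40],
    [0,0,0,0,40],
  ],
)

```text
t: 9.3
tcp_pos: [0.5885, -0.0595, 0.0486]
eef_rot: [[0.074, 0.997, 0.004], [0.997, -0.074, -0.004], [-0.004, 0.004, -1.0]]
ft_force: [-2.0, -4.2, 4.7]
width: 0.0516
grip_force: 32.5
```

```bash
python3 - <<'E'
from h import *
np.set_printoptions(precision=3,suppress=True)
s=env.read_state();print(s['t'],s['tcp_pos'],s['ft_force'],s['wrist_torque'],s['width'])
u=pix('side',[.58,-.1,.033])[0].astype(int);im=shot('side');c=im[u[1]-30:u[1]+30,u[0]-40:u[0]+40]
w=shot('wrist');
cv2.imwrite('pics/s3.png',np.hstack([cv2.resize(c,(400,300),interpolation=cv2.INTER_CUBIC),cv2.resize(w,(400,300))]))
E
```

```text
9.3 [ 0.588 -0.06   0.049] [-1.96  -4.151  4.712] [-0.69   0.262  0.047] 0.0516350174635917
```

View pics/s3.png

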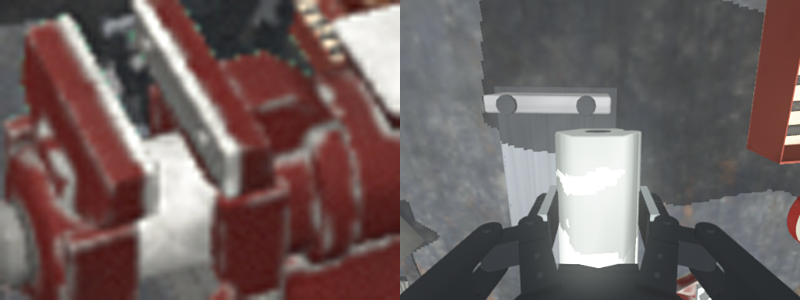

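Grip view: the low end rests on the plate towards the stop, the bar at the image column ~598 squared with the plate. Now release and prepare to push.

apply_moves(
  targets=[
    [0,0,0,0,70],
    [0,0,0,0,75],
    [0,0,0,0,80],
    [0,0,0,0,100],
    [0,0,-0.25,0,100],
    [0,0,-0.25,0,100],
    [0,0,0,0,100],
    [0,0,0,0,100],
  ],
)

```text
t: 10.4
tcp_pos: [0.5867, -0.0576, 0.0615]
eef_rot: [[0.073, 0.997, 0.0], [0.997, -0.073, -0.0], [0.0, 0.0, -1.0]]
ft_force: [0.1, 0.1, -0.0]
width: 0.0856
grip_force: 0.0
```

```bash
python3 - <<'E'
from h import *
s=env.read_state();print(s['t'],s['tcp_pos'],s['ft_force'],s['width'])
w=shot('wrist','w4.png')
E
```

```text
10.4 [ 0.58673778 -0.05758687  0.06147749] [ 0.0814642   0.14479941 -0.03108946] 0.08564794470874205
```

apply_moves(
  targets=[
    [0,-0.35,0,0,100],
    [0,-0.35,0,0,100],
    [0,-0.15,0,0,100],
    [0,-0.15,0,0,100],
    [0,-0.1,0,0,100],
    [0,-0.1,0,0,100],
    [0,0,0,0,100],
    [0,0,0,0,100],
  ],
)

```text
t: 11.45
tcp_pos: [0.5558, -0.0554, 0.0644]
eef_rot: [[0.072, 0.997, 0.011], [0.997, -0.072, -0.001], [0.0, 0.011, -1.0]]
ft_force: [6.4, 1.5, 8.6]
width: 0.0857
grip_force: 5.0
```

```bash
python3 - <<'E'
from h import *
s=env.read_state();print(s['t'],s['tcp_pos'],s['ft_force'],s['width'])
w=shot('wrist','w5.png');a=cv2.imread('pics/w4.png')
cv2.imwrite('pics/c5.png',np.hstack([cv2.resize(i[60:,120:430],(400,420)) for i in (a,w)]))
E
```

```text
11.45 [ 0.55579029 -0.05538493  0.06443254] [6.40221589 1.45190702 8.58044925] 0.08565300326142422
```

View pics/c5.png

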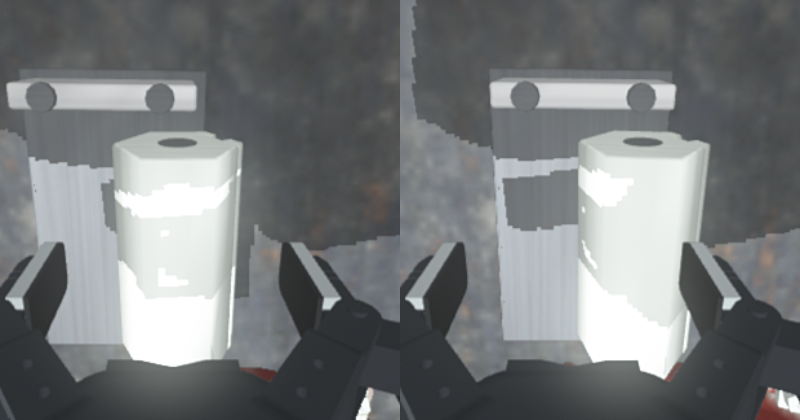

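Left image (before): bar flat on the plate, notch in the end at (225,137), i.e. slot still low on the far side. Right image (after): bar only slid ~5 mm; the finger wedged down on the slanted flat. I'll push lower and lift along the arc.

apply_moves(
  targets=[
    [0,0.5,0,0,100],
    [0,0.25,0,0,100],
    [0,0,0.37,0,100],
    [0,-0.3,0,0,100],
    [0,-0.15,0,0,100],
    [0,-0.13,-0.15,0,100],
    [0,-0.15,-0.13,0,100],
    [0,-0.17,-0.11,0,100],
  ],
)

```text
t: 12.5
tcp_pos: [0.5458, -0.0546, 0.0624]
eef_rot: [[0.073, 0.997, 0.0], [0.997, -0.073, -0.0], [-0.0, 0.0, -1.0]]
ft_force: [1.0, 0.1, 0.7]
width: 0.0855
grip_force: 0.4
```

apply_moves(
  targets=[
    [0,-0.2,-0.1,0,100],
    [0,-0.2,-0.05,0,100],
    [0,-0.1,0,0,100],
    [0,0,0,0,100],
    [0,0,0,0,100],
    [0,0,0,0,100],
    [0,0,0,0,100],
    [0,0,0,0,100],
  ],
)

```text
t: 13.5
tcp_pos: [0.5324, -0.0539, 0.0672]
eef_rot: [[0.073, 0.997, 0.002], [0.997, -0.073, -0.001], [-0.0, 0.003, -1.0]]
ft_force: [1.1, -1.0, 5.2]
width: 0.0854
grip_force: 2.7
```

```bash
python3 - <<'E'
from h import *
s=env.read_state();print(s['t'],s['tcp_pos'],s['ft_force'],s['width'])
w=shot('wrist','w6.png')
K=pix('wrist',[[.529,.0045,.038],[.601,-.0007,.038]]);print(K)
E
```

```text
13.5 [ 0.53240174 -0.05387836  0.06718591] [ 1.09023247 -0.95942846  5.18318116] 0.08538061508852454
[[238.04083925 144.08635917]
 [380.10528056 143.79074921]]
```

```bash
python3 - <<'E'
from h import *
a=cv2.imread('pics/w6.png')
cv2.imwrite('pics/c6.png',cv2.resize(a[90:,100:430],None,fx=2,fy=2,interpolation=cv2.INTER_CUBIC))
E
```

```text
(no output)
```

View pics/c6.png

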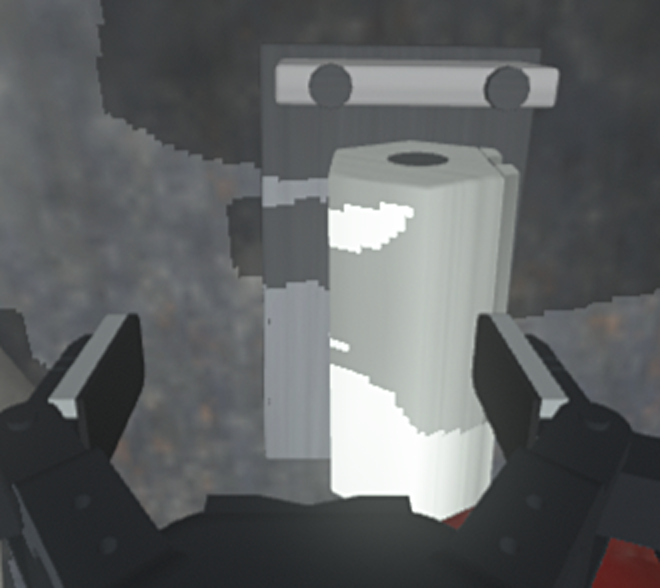

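The blank is about half-rolled (corner down, slot stripe at (505,250) now facing the far side), held by the right finger near its upper corner. A further push should tip it over.

apply_moves(
  targets=[
    [0,-0.15,-0.03,0,100],
    [0,-0.15,-0.03,0,100],
    [0,-0.15,-0.03,0,100],
    [0,-0.15,0,0,100],
    [0,0,0,0,100],
    [0,0,0,0,100],
    [0,0,0,0,100],
    [0,0,0,0,100],
  ],
)

```text
t: 14.55
tcp_pos: [0.5134, -0.0522, 0.0691]
eef_rot: [[0.073, 0.997, 0.0], [0.997, -0.073, 0.0], [0.0, 0.0, -1.0]]
ft_force: [0.2, -0.6, -0.6]
width: 0.085
grip_force: 0.0
```

```bash
python3 - <<'E'
from h import *
np.set_printoptions(precision=3,suppress=True)
s=env.read_state();print(s['t'],s['tcp_pos'],s['ft_force'],s['grip_force'])
w=shot('wrist','w7.png')
ux=np.array([.0724,.9974,0]);v=np.array([.9974,-.0724,0]);S=np.array([.565,.002,.01])
for f in('w4','w6','w7'):
    pass
# rectify strip across the bar 20..45 mm from its stop-side end at height of bar top
for f in ('w7',):
    g=cv2.cvtColor(cv2.imread(f'pics/{f}.png'),cv2.COLOR_BGR2GRAY)
    for d,z in((-22,.056),(-26,.056),(-30,.056)):
        c=np.arange(-60,50,3);P=S+d/1000*ux+c[:,None]/1000*v;P[:,2]=z
        q=pix('wrist',P).round().astype(int);print(d,[f'{a}:{g[y,x]}' for a,(x,y) in zip(c,q) if 0<=x<512 and 0<=y<384])
E
```

```text
14.55 [ 0.513 -0.052  0.069] [ 0.176 -0.599 -0.584] 0.0
-22 ['-60:59', '-57:59', '-54:57', '-51:60', '-48:67', '-45:62', '-42:83', '-39:76', '-36:181', '-33:200', '-30:214', '-27:228', '-24:241', '-21:152', '-18:156', '-15:159', '-12:165', '-9:159', '-6:171', '-3:168', '0:129', '3:148', '6:150', '9:79', '12:78', '15:77', '18:63', '21:62', '24:62', '27:62', '30:61', '33:67', '36:62', '39:59', '42:57', '45:56', '48:52']
-26 ['-60:54', '-57:57', '-54:58', '-51:59', '-48:61', '-45:63', '-42:82', '-39:79', '-36:117', '-33:201', '-30:214', '-27:229', '-24:244', '-21:156', '-18:156', '-15:162', '-12:167', '-9:162', '-6:172', '-3:170', '0:129', '3:147', '6:150', '9:79', '12:79', '15:77', '18:67', '21:65', '24:61', '27:64', '30:59', '33:62', '36:60', '39:57', '42:55', '45:55', '48:53']
-30 ['-60:53', '-57:55', '-54:57', '-51:65', '-48:66', '-45:68', '-42:83', '-39:81', '-36:117', '-33:125', '-30:129', '-27:138', '-24:151', '-21:157', '-18:160', '-15:164', '-12:168', '-9:163', '-6:172', '-3:171', '0:130', '3:150', '6:149', '9:80', '12:79', '15:77', '18:65', '21:66', '24:65', '27:66', '30:59', '33:58', '36:59', '39:58', '42:53', '45:55', '48:53']
```

Push force fell to zero and the profile shows a flat-down bar 53 mm wide centred 9 mm on the robot side, slot stripe now on the upper far flat: first roll done. Now drag it back to +27 mm by gripping.

apply_moves(
  targets=[
    [0,0,-0.5,0,100],
    [0,0.65,0,0,100],
    [0,0.65,0,0,100],
    [0,0,0.65,0,100],
    [0,0,0.68,0,100],
    [0,0,0,0,60],
    [0,0,0,0,40],
    [0,0,0,0,40],
  ],
  grip_force=20,
)

```text
t: 15.6
tcp_pos: [0.5525, -0.0551, 0.0455]
eef_rot: [[0.073, 0.997, 0.001], [0.997, -0.073, -0.0], [-0.0, 0.001, -1.0]]
ft_force: [-1.9, 0.6, 4.8]
width: 0.0521
grip_force: 21.2
```

apply_moves(
  targets=[
    [0,0,0,0,40],
    [0,0,0,0,40],
    [0,0.2,0,0,40],
    [0,0.3,0,0,40],
    [0,0.3,0,0,40],
    [0,0.3,0,0,40],
    [0,0.1,0,0,40],
    [0,0,0,0,40],
  ],
)

```text
t: 16.6
tcp_pos: [0.5866, -0.0576, 0.0455]
eef_rot: [[0.073, 0.997, -0.003], [0.997, -0.073, -0.0], [-0.0, -0.002, -1.0]]
ft_force: [-8.0, 0.7, 10.4]
width: 0.0521
grip_force: 21.7
```

apply_moves(
  targets=[
    [0,0,0,0,80],
    [0,0,0,0,100],
    [0,0,-0.15,0,100],
    [0,0,0,0,100],
    [0,-0.35,0,0,100],
    [0,-0.3,0,0,100],
    [0,-0.13,-0.15,0,100],
    [0,-0.15,-0.13,0,100],
  ],
)

```text
t: 17.6
tcp_pos: [0.5604, -0.0557, 0.0577]
eef_rot: [[0.073, 0.997, 0.001], [0.997, -0.073, -0.0], [-0.0, 0.001, -1.0]]
ft_force: [2.3, -0.3, 0.1]
width: 0.0855
grip_force: 0.5
```

apply_moves(
  targets=[
    [0,-0.17,-0.11,0,100],
    [0,-0.2,-0.1,0,100],
    [0,-0.2,-0.05,0,100],
    [0,-0.15,-0.03,0,100],
    [0,-0.15,-0.03,0,100],
    [0,-0.15,-0.03,0,100],
    [0,-0.15,0,0,100],
    [0,0,0,0,100],
  ],
)

```text
t: 18.6
tcp_pos: [0.5255, -0.0536, 0.0691]
eef_rot: [[0.073, 0.997, 0.002], [0.997, -0.073, -0.001], [-0.001, 0.002, -1.0]]
ft_force: [-1.0, -0.4, 9.3]
width: 0.0853
grip_force: 4.6
```

```bash
cat >> h.py <<'E'
def prof(f,z=.056,ds=(-22,-30)):
    s=env.read_state();print(s['t'],s['tcp_pos'],s['ft_force'],s['grip_force'])
    g=cv2.cvtColor(shot('wrist',f),cv2.COLOR_BGR2GRAY)
    ux=np.array([.0724,.9974,0]);v=np.array([.9974,-.0724,0]);S=np.array([.565,.002,.01])
    print('tcp along,lat',1e3*(s['tcp_pos']-S)@ux,1e3*(s['tcp_pos']-S)@v)
    for d in ds:
        c=np.arange(-60,60,3);P=S+d/1000*ux+c[:,None]/1000*v;P[:,2]=z
        q=pix('wrist',P,s).round().astype(int);print(d,' '.join(f'{a}:{g[y,x]}' for a,(x,y) in zip(c,q) if 0<=x<512 and 0<=y<384))
E
python3 -c "
from h import *
prof('w8.png')"
```

```text
18.6 [ 0.52554562 -0.05355986  0.06909131] [-0.99409629 -0.41885001  9.2862612 ] 4.591430072905496
tcp along,lat -58.27190342749967 -35.32926524535568
-22 -60:93 -57:95 -54:70 -51:59 -48:61 -45:69 -42:65 -39:85 -36:83 -33:87 -30:86 -27:87 -24:163 -21:205 -18:236 -15:250 -12:255 -9:255 -6:161 -3:192 0:195 3:202 6:88 9:87 12:181 15:193 18:193 21:68 24:68 27:67 30:68 33:68 36:68 39:67 42:62 45:60 48:59 51:55 54:54 57:56
-30 -60:96 -57:82 -54:86 -51:60 -48:65 -45:67 -42:73 -39:86 -36:84 -33:88 -30:88 -27:88 -24:126 -21:145 -18:159 -15:172 -12:187 -9:194 -6:161 -3:193 0:195 3:180 6:89 9:89 12:173 15:192 18:195 21:70 24:74 27:70 30:71 33:63 36:62 39:63 42:61 45:55 48:58 51:56 54:55 57:60
```

apply_moves(
  targets=[
    [0,-0.15,-0.03,0,100],
    [0,-0.15,-0.03,0,100],
    [0,-0.15,-0.02,0,100],
    [0,-0.15,0,0,100],
    [0,0,0,0,100],
    [0,0,0,0,100],
    [0,0,0,0,100],
    [0,0,0,0,100],
  ],
)

```text
t: 19.65
tcp_pos: [0.5075, -0.0518, 0.07]
eef_rot: [[0.073, 0.997, 0.0], [0.997, -0.073, 0.0], [0.0, 0.0, -1.0]]
ft_force: [0.1, -0.1, -0.5]
width: 0.0858
grip_force: 0.0
```

```bash
python3 -c "
from h import *
prof('w9.png')"
```

```text
19.65 [ 0.50750626 -0.05179619  0.07000555] [ 0.10433104 -0.08329547 -0.53074093] 0.0
tcp along,lat -57.818869578037344 -53.44941130442713
-22 -60:51 -57:50 -54:51 -51:57 -48:57 -45:71 -42:71 -39:69 -36:73 -33:110 -30:174 -27:131 -24:139 -21:157 -18:138 -15:167 -12:167 -9:174 -6:74 -3:75 0:76 3:166 6:167 9:165 12:78 15:69 18:57 21:56 24:56 27:56 30:56 33:60 36:54 39:50 42:47 45:47 48:44 51:45 54:45 57:46
-30 -60:46 -57:50 -54:53 -51:56 -48:60 -45:70 -42:73 -39:72 -36:74 -33:101 -30:121 -27:136 -24:141 -21:156 -18:139 -15:167 -12:168 -9:173 -6:74 -3:76 0:73 3:165 6:166 9:164 12:79 15:68 18:61 21:57 24:60 27:56 30:51 33:52 36:52 39:46 42:49 45:48 48:46 51:49 54:46 57:47
```

Profile: top flat −16.5…+10.5 mm with the dark slot −7…+1.5 centred in it; slot is up, bar centred ~3 mm off the middle line. Grip, then drag it into the stop.

apply_moves(
  targets=[
    [0,0,-0.5,0,100],
    [0,0.85,0,0,100],
    [0,0.83,0,0,100],
    [0,0,0.65,0,100],
    [0,0,0.68,0,100],
    [0,0,0,0,60],
    [0,0,0,0,40],
    [0,0,0,0,40],
  ],
  grip_force=20,
)

```text
t: 20.7
tcp_pos: [0.5581, -0.0555, 0.0465]
eef_rot: [[0.073, 0.997, 0.001], [0.997, -0.073, -0.0], [-0.0, 0.001, -1.0]]
ft_force: [-1.8, 0.1, 4.4]
width: 0.0521
grip_force: 21.3
```

apply_moves(
  targets=[
    [0,0,0,0,40],
    [0,0,0,0,40],
    [0.1,0.05,0,0,40],
    [0.1,0.05,0,0,40],
    [0.1,0,0,0,40],
    [0.05,0,0,0,40],
    [0,0,0,0,40],
    [0,0,0,0,40],
  ],
)

```text
t: 21.7
tcp_pos: [0.5628, -0.0465, 0.0465]
eef_rot: [[0.074, 0.997, 0.003], [0.997, -0.074, -0.003], [-0.003, 0.003, -1.0]]
ft_force: [-0.7, -4.7, 5.4]
width: 0.0515
grip_force: 21.4
```

```bash
python3 -c "
from h import *
prof('w10.png')"
```

```text
21.7 [ 0.56283055 -0.0464837   0.04646829] [-0.68772907 -4.66593261  5.4024477 ] 21.387467086315155
tcp along,lat -48.51471393557012 1.3464089937138939
-22 -60:126 -57:128 -54:133 -51:138 -48:131 -45:123 -42:118 -39:125 -36:128 -33:137 -30:140 -27:202 -24:194 -21:202 -18:207 -15:234 -12:242 -9:242 -6:245 -3:126 0:128 3:132 6:192 9:255 12:254 15:229 18:226 21:191 24:119 27:116 30:97 33:104 36:94 39:96 42:91 45:90 48:87 51:84 54:81 57:82
-30 -60:122 -57:126 -54:137 -51:152 -48:130 -45:131 -42:127 -39:129 -36:144 -33:163 -30:70 -27:154 -24:167 -21:79 -18:213 -15:233 -12:233 -9:242 -6:245 -3:129 0:132 3:132 6:140 9:246 12:247 15:223 18:225 21:193 24:67 27:164 30:164 33:64 36:97 39:97 42:92 45:94 48:91 51:92 54:84 57:84
```

apply_moves(
  targets=[
    [0.1,0,0,0,40],
    [0.1,0,0,0,40],
    [0.1,0,0,0,40],
    [0,0,0,0,40],
    [0,0,0,0,40],
    [0,0,0,0,40],
    [0,0,0,0,40],
    [0,0,0,0,40],
  ],
)

```text
t: 22.75
tcp_pos: [0.5632, -0.041, 0.0465]
eef_rot: [[0.076, 0.997, 0.002], [0.997, -0.076, -0.011], [-0.01, 0.003, -1.0]]
ft_force: [-2.3, -14.2, 4.8]
width: 0.0518
grip_force: 21.2
```

Force rose to 14 N: the end is against the stop. Release straight and look.

apply_moves(
  targets=[
    [0,0,0,0,65],
    [0,0,0,0,75],
    [0,0,0,0,85],
    [0,0,0,0,100],
    [0,0,-0.6,0,100],
    [0,0,-0.8,0,100],
    [0,0,-0.8,0,100],
    [0,0,0,0,100],
  ],
)

```text
t: 23.75
tcp_pos: [0.5638, -0.0363, 0.1129]
eef_rot: [[0.073, 0.997, 0.004], [0.997, -0.073, -0.0], [-0.0, 0.004, -1.0]]
ft_force: [0.1, -0.7, 0.6]
width: 0.0855
grip_force: 0.0
```

apply_moves(
  targets=[
    [-1,0,-0.8,0,100],
    [-1,0,-0.8,0,100],
    [-0.8,0,-0.8,0,100],
    [0,0,0,0,100],
    [0,0,0,0,100],
    [0,0,0,0,100],
    [0,0,0,0,100],
    [0,0,0,0,100],
  ],
)

```text
t: 24.75
tcp_pos: [0.5557, -0.1195, 0.1827]
eef_rot: [[0.072, 0.997, -0.001], [0.997, -0.072, 0.0], [0.0, -0.001, -1.0]]
ft_force: [-0.0, -0.0, -0.2]
width: 0.0854
grip_force: 0.0
```

```bash
python3 - <<'E'
from h import *
s=env.read_state();print(s['t'],s['tcp_pos'])
w=shot('wrist','w11.png')
q=pix('wrist',[[.565,.002,.038],[.5614,-.048,.056]],s);print(q)
x,y=q.mean(0).astype(int);x0,y0=max(0,x-80),max(0,y-60);print(x0,y0)
cv2.imwrite('pics/c11.png',cv2.resize(w[y0:y0+120,x0:x0+160],None,fx=5,fy=5,interpolation=cv2.INTER_CUBIC))
E
```

```text
24.75 [ 0.55569956 -0.11947831  0.18265027]
[[254.20580053  46.53162052]
 [254.25295095 110.47500053]]
174 18
```

View pics/c11.png

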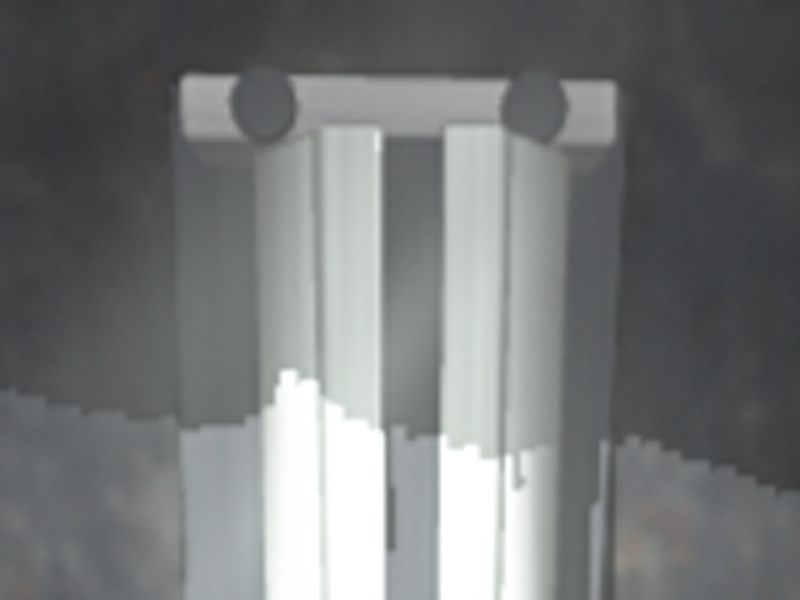

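```bash
python3 - <<'E'
from h import *
f=lambda u,v:[174+u/5-.4,18+v/5-.4]
b=at('wrist',[f(412,126)],.056);t=at('wrist',[f(412,138)],.038);print(b,t,(t-b)[0][1]*1e3)
E
```

```text
[[0.56649903 0.00133511 0.056     ]] [[0.56671214 0.00272819 0.038     ]] 1.3930747583411272
```

```bash
python3 -c "
from workcell import env
print(env.close_job())"
```

```text
the job is handed in; nothing more can be done
None
```

The left-bay blank is on the plate's middle line, slotted flat up, with its end pushed against the stop, and I handed the job in at about 25 s. Contact with the stop was felt at 14 N, though the last picture suggested a gap of up to 1.4 mm, against a 2.5 mm limit. I noticed nothing else being touched or moved, but did not re-check the other blank or the bystanders before handing in.

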